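# Draw the setter from under a loaded ring column and lock the column in its seat

## Robot

A 7-joint arm with a two-finger parallel gripper is mounted at the origin on a cart in front of the work surface, level with it; the furniture and walls round the work are solid. World frame = base frame: x ahead of the robot, y to its left, z up, the work surface at z = 0. Lengths are in m, angles in rad, forces in N, time in s.
With the tool pointing down it reaches from about 0.4 to 0.85 m from the base axis. Payload 4.5 kg.
Tool frame: the origin (TCP) lies where the fingers leave the gripper's body, on its centre line; the fingertips stand 64 mm ahead of it and the grasp point (between the pads) lies 45 mm ahead of it; z points along the fingers, y is the direction in which the jaws open and shut (so a half turn about z gives the same grasp; the last joint's range is limited). The gripper opens to 88 mm and grips with 3 to 60 N. Pads are 18 mm wide; open, the fingers measure 123 mm over their backs; the gripper's body (75 mm by 187 mm) begins 45 mm behind the grasp point.
Start: joints at [1.164, 0.689, -0.195, 1.565, 0.157, 0.902, -0.215], TCP at [0.267, -0.565, 0.303] pointing down, gripper open.
Joint ranges: [-3.01, 3.01], [-0.46, 2.08], [-1.47, 1.51], [0.13, 2.56], [-1, 4.14], [0.04, 2.09], [-2.66, 2.66]. Speed limits (rad/s): [2.57, 2.57, 3.14, 3.14, 3.14, 3.14, 3.14].

## Interface

Orientations are given as a unit quaternion [x, y, z, w].
In Python, from plant import monitor, snapshot, workorder, finder gives the robot as it stands.
- The arm moves only by the tool carry_out, never from a script. Its argument "motion" is one flat list of numbers, 6 for each row, row after row: the shift along the tool's x, y, z in cm, then the turn, a rotation vector about the tool's x, y, z in rad. In form: [x, y, z, rx, ry, rz, x, y, z, rx, ry, rz, ...]. A call has 1 to 8 rows; each row shifts and turns the commanded pose from where the row before left it, along the tool's axes as they then stand; what a row does not reach is not made up. A row lasts 1/8 s, in which the tool goes at most 62.5 mm and 10.7 degrees, less where a joint would pass 70% of its speed; a pose out of reach is approached as far as the arm can. A call with a gripper value outside its range is refused whole. "hand" is the finger opening in cm, from 0 to 8.81, set as the call begins (left out, the last holds). The fingers move at their own pace and stop on an object; "grip_force" is the grip in N (left out, the last holds). Time passes only in rows, so rows that do not move let the fingers close. It gives the time, the measured TCP pose, the force and the opening at its end, in the units of the state.
- monitor.get_state(): the state, without advancing time (a new reading comes with each control period).
- snapshot(name): name is "scene" or "side" or "wrist"; returns a dict with "frame" (420x560x3 uint8, red, green, blue), "range_z" (420x560 float32, m along the optical axis (not along the pixel's ray), 0 where there is no reading), "fx", "fy", "cx", "cy" (pixels), "rvec" (rotation vector, rad) and "tvec" (3), from world to camera coordinates, as OpenCV has them; the wrist camera has in their place "hand_eye" (4x4, takes a point from camera to tool coordinates, whose origin is the TCP and whose axes are the flange's). Camera axes: x right, y down, z forward; pixel columns grow to the right and rows downward; lengths in m; the calibration is good to about 2 mm. A picture is of the moment at which its call begins: read the wrist's pose just before it.
- workorder.finish_job(): hands the job in, once; it reports no verdict.
Trained networks look in a picture, given as the dict that the camera call returned (one of the last four; its "shot" number tells which), for a name from the list of things; names that differ only in an ending like _2 or _b are one class to them, and where a whole thing is asked for, a point or a joint stands for the part that bears it (a point fixed in the world has none). Each returns a list of dicts, best first, with "p" (0 to 1); they miss things now and then, are a little off and sometimes report something else, mostly with a low value. They report only what shows in the picture. A call takes as long as a camera call. They do not tell look-alikes from the thing itself.
- finder.masks_of(picture, thing): "pixels" (420x560 bool, what is visible of it) and "extent" ([left, top, right, bottom] in pixels, round what is visible of it).
The state is a dict: "clock": time; "q": joint angles; "qd": joint speeds; "joint_torque": joint torques, N m; "tool_pos": TCP position; "eef_rot": TCP orientation; "contact_force": force on the tool from outside, world axes, zero at the start; "moment": the same for the moment, N m; "opening": opening from 0.0 (shut) to 1.0 (fully open).
Only numpy, scipy, OpenCV 4.12 (cv2) and the standard library are available. Lean on these libraries where they do the work, as an engineer would, in place of code of your own. Each camera call takes 0.05 s, during which the arm holds its last target. There are 200 camera calls.

## Task

The weighted column of steel rings on the jig stands on a white ceramic setter plate. Press a fingertip on the setter's black rubber pad, no harder than it needs because the ceramic is brittle, and draw the setter out from under the column right to the lip at the end of its track, so that the vee fence holds the column back and it drops upright into its round seat. Then swing the keeper bar behind the column fully shut; do not touch or topple the column, and leave the things round the jig alone.

Things in the scene. Friction and masses are not known exactly. Their poses are not given: they have to be found in the camera images.
- jig: Grey metal loading jig, fixed on levelling screws 8 to 16 mm above the bench, 124 mm wide (its x), 300 mm long (its y, -215 to +85 mm). Origin: on its underside, under the centre of the round seat. On its top face, 14 mm above the origin, the setter lies in a track along y between two steel strips 4 mm high and 93 mm apart, and is drawn towards the jig's -y until its front end meets the lip.
- seat (a point): Centre of the floor of the round seat, a recess 65 mm across and 2 mm deep in the jig's top, floor 12 mm above the jig's origin; hidden under the setter at first. Axes as the jig's.
- setter: White brittle ceramic plate, 90 (x) x 150 (y) x 4 mm, about 0.2 kg; origin at the centre of its underside, axes like the jig's. Too wide to pinch, flush with the strips, 1.5 mm of play each side. Its bare -y end sticks out beyond the fence and carries the rubber pad. It follows a fingertip pressed on the pad; on the ceramic itself fingers slip. Over 28 N of finger force breaks it.
- pad (a point): Middle of the top of the black ribbed rubber thumb pad let into the setter's tongue, 50 (x) x 40 (y) mm, 1.2 mm proud: 50 mm to -y of the setter's centre, 19.2 mm above the jig's origin. Touch down slowly (10 mm/s), a tap is soon 25 N; then 14 to 20 N of steady press carries the setter along, by load and friction; with less, fingers slip.
- fence (a point): Centre of the top of the blue bridge with a vee notch (the fence), 36 mm above the jig's origin. The bridge spans the track from y = -56 to -8 mm in the jig's frame, 2.5 mm clear above the setter; drawing the setter brings the column into the vee, which holds it centred over the seat while the setter goes on beneath.
- lip (a point): Middle of the top edge of the steel lip across the end of the track, 23 mm above the jig's origin, on the face that the setter's front end comes to rest against (y = -206 mm in the jig's frame).
- setter_mid (a point): Centre of the setter's top face (4 mm above its origin). Its front end is 75 mm from here to -y. When the setter is fully out this point is at y = -131 mm in the jig's frame.
- ring_low: Bottom stainless ring of the column, 62 mm across, 10 mm high; origin at the centre of its underside. At the start it stands on the setter some 8 to 16 mm to +y of the seat's centre.
- ring_mid: Second ring, 58 mm across, 12 mm high, loose on the first; origin at the centre of its underside.
- ring_top: Third ring, 58 mm across, 12 mm high, loose on the second; origin at the centre of its underside.
- load_cap: Dark steel disc on the third ring, 57 mm across, 6 mm thick; origin at the centre of its underside.
- brass_weight: Brass weight with a knob standing loose on the cap, 25 mm across, 30 mm high; origin at the centre of its underside. Its top is 88 mm above the jig's origin at the start.
- keeper (a joint): Keeper: a flat steel bar, 12 mm wide, 8 mm high, that swings level behind the column (+y side). Its angle in rad: 0 to 0.25 at the start (open), 1.15 fully shut at its stop; grows clockwise seen from above. Shut, it lies along the jig's x, its near face 34 mm from the seat's centre. Stiff enough to stay where it is left; about 1 N at the pin moves it.
- keeper_pin (a point): Middle of the keeper's upright pin (10 mm thick, black grip 14 mm thick at its top) near the free end, 98 mm from the pivot; the pin stands from 28 mm to 76 mm above the jig's origin, this point at 54 mm.
- keeper_pivot (a point): Point on the keeper's upright pivot axis, at the same height as the pin's middle; x = -54.5, y = +40 mm in the jig's frame.
- dust_vial: Glass vial with a black cap, 27 mm across, 56 mm high, standing left of the jig; origin under its centre. To be left alone.
- sample_jar: White sample jar with a green lid, 52 mm across, 67 mm high, standing behind the jig; origin under its centre. To be left alone.
- small_weight: Small brass weight, 20 mm across, 24 mm high, right of the jig; origin under its centre. To be left alone.
Things that resemble listed ones, but are neither listed nor needed, are in the scene too. Leave any purple look-alike of the ring_low alone.

How it is judged:
On the way, in this order (a step that is already met when the one before it is completed fails the run):
1. the setter is fully drawn out and the column stands down in its seat (z of ring_low in the frame of seat between -0.0015 and 0.0015 m and horizontal distance between ring_low and seat below 0.0035 m and angle between ring_low's own z axis and vertical below 0.04 rad and y of setter_mid in the frame of jig below -0.126 m), for 0.2 s.
2. the keeper is swung shut behind the column (value of joint keeper above 1.08 rad), for 0.2 s.
At the end, for the whole second after the job is handed in: Bottom ring flat in the seat (1.5 mm in height, 3.5 mm off centre, 0.04 rad); rings, cap and weight upright on it, centres within 8 mm, at rest; setter within 5 mm of the end lip; keeper within 0.07 rad of fully shut (all of step 1 and horizontal distance between each of ring_mid, ring_top, load_cap and ring_low below 0.008 m and horizontal distance between brass_weight and load_cap below 0.008 m and angle between brass_weight's own z axis and vertical below 0.06 rad and z of brass_weight in the frame of seat above 0.037 m and value of joint keeper above 1.08 rad and linear speed of each of ring_low, brass_weight below 0.01 m/s); the robot touches nothing.
It fails at once if the setter is pressed or pulled with more than 28 N by the fingers (contact force between the fingers and setter above 28 N).
It fails at once if the robot touches the column (over 1 N) (contact force between any of the fingers, the arm and ring_low above 1 N or contact force between any of the fingers, the arm and ring_mid above 1 N or contact force between any of the fingers, the arm and ring_top above 1 N or contact force between any of the fingers, the arm and load_cap above 1 N or contact force between any of the fingers, the arm and brass_weight above 1 N).
It fails at once if the column topples or comes apart (angle between brass_weight's own z axis and vertical above 0.35 rad or horizontal distance between brass_weight and ring_low above 0.02 m).
It fails at once if a bystander is moved by more than 10 mm (distance of any of dust_vial, sample_jar, small_weight from where it was at the start of the episode above 0.01 m).
It also fails if it takes over 58 s, if anything falls off the work surface, if the arm or the gripper's body presses on something with over 40 N, if the wrist force passes 120 N, or if a joint passes its speed limit or range.

## Working session

There is one attempt and no reset: what is moved stays moved. The work goes in short steps, Python scripts to look and compute and a tool call to move; the robot and the scene stay as the last step left them, time stands still between calls to the robot, and variables do not carry over. Pictures are saved under pics/ and viewed, about 8 in all and at most 12, crops included, and the job is handed in when it is done.

Besides the shell and the picture viewer there is one more tool, called after "Request:" as a command line: name --argument value ..., lists and objects as JSON in quotes. carry_out: Moves the arm, as the interface text tells. Its arguments: {"type":"object","properties":{"motion":{"type":"array"},"hand":{"type":"number"},"grip_force":{"type":"number"}},"required":["motion"]}

```bash
mkdir -p pics
cat > h.py <<'E'
import numpy as np,cv2
from scipy.spatial.transform import Rotation as R
from plant import monitor,snapshot,workorder,finder
def cloud(s,st=None):
    z=s["range_z"].astype(float);v,u=np.indices(z.shape)
    P=np.stack([(u-s["cx"])/s["fx"]*z,(v-s["cy"])/s["fy"]*z,z],-1)
    if "hand_eye" in s:
        H=np.array(s["hand_eye"]);P=P@H[:3,:3].T+H[:3,3]
        W=P@R.from_quat(st["eef_rot"]).as_matrix().T+np.array(st["tool_pos"])
    else:
        M=cv2.Rodrigues(np.array(s["rvec"],float))[0];W=(P-np.array(s["tvec"]).ravel())@M
    W[z<=0]=np.nan
    return W
def save(s,n): cv2.imwrite("pics/"+n+".png",s["frame"][:,:,::-1])
E
python3 - <<'E'
from h import *
st=monitor.get_state();print(st)
a=snapshot("scene");b=snapshot("side")
cv2.imwrite("pics/a.png",cv2.resize(np.hstack([a["frame"],b["frame"]])[:,:,::-1],None,fx=.714,fy=.714))
save(a,"a1")
for s in (a,b):
    W=cloud(s)
    for t in ["jig","setter","pad","fence","lip","ring_low","ring_top","load_cap","brass_weight","keeper","keeper_pin","dust_vial","sample_jar","small_weight"]:
        for m in finder.masks_of(s,t)[:2]:
            p=W[m["pixels"]];print(t,round(m["p"],2),np.round(m["extent"]),np.round(np.nanmedian(p,0),3),np.round(np.nanmin(p,0),3),np.round(np.nanmax(p,0),3))
E
```

```text
{'clock': 0.0, 'q': array([ 1.16380539,  0.68998588, -0.1945063 ,  1.56635076,  0.15727399,
        0.90248713, -0.21506208]), 'qd': array([ 2.66053414e-04, -7.53640032e-04,  2.63253468e-05, -1.04157662e-03,
        9.40275979e-04,  5.02992112e-04, -4.91115355e-04]), 'joint_torque': array([-2.08906577e-04, -5.27563047e+01, -1.26704659e+00, -1.53429759e+01,
       -5.26666758e-02,  6.51413837e-03,  1.59707452e-04]), 'tool_pos': array([ 0.26640229, -0.56480708,  0.30190675]), 'eef_rot': array([ 9.75799604e-01,  2.18664773e-01, -2.58177073e-04, -8.84544258e-04]), 'contact_force': array([-0.03634574,  0.65598081, -0.49568732]), 'moment': array([-0.00246942,  0.0374248 ,  0.01992395]), 'opening': 0.9960501300393174}
jig 0.59 [251. 203. 374. 266.] [ 0.506 -0.097  0.023] [ 0.465 -0.321 -0.003] [0.661 0.077 0.085]
setter 0.62 [271. 216. 337. 248.] [ 0.53  -0.145  0.026] [ 0.473 -0.183  0.02 ] [ 0.592 -0.017  0.044]
pad 0.6 [273. 216. 337. 247.] [ 0.529 -0.15   0.026] [ 0.485 -0.171  0.023] [ 0.588 -0.021  0.044]
pad 0.43 [277. 216. 305. 227.] [ 0.529 -0.04   0.065] [ 0.508 -0.171 -0.001] [ 0
[... 2554 characters left out ...]
t 0.67 [262. 193. 336. 250.] [ 0.514 -0.072  0.024] [ 0.466 -0.276 -0.002] [0.651 0.075 0.086]
brass_weight 0.51 [287. 202. 298. 215.] [ 0.538 -0.044  0.083] [ 0.527 -0.233  0.001] [ 0.647 -0.037  0.098]
keeper 0.8 [277. 222. 318. 250.] [0.504 0.036 0.037] [ 0.471 -0.053  0.013] [0.578 0.075 0.086]
keeper 0.51 [238. 285. 255. 316.] [0.471 0.282 0.035] [0.462 0.204 0.   ] [0.524 0.289 0.059]
keeper_pin 0.51 [275. 227. 314. 250.] [0.505 0.051 0.037] [ 0.472 -0.025  0.001] [0.543 0.075 0.085]
dust_vial 0.8 [236. 284. 252. 315.] [0.471 0.282 0.036] [ 0.462  0.204 -0.002] [0.524 0.289 0.059]
sample_jar 0.78 [235. 201. 253. 229.] [ 0.689 -0.03   0.043] [ 0.675 -0.066  0.002] [ 0.724 -0.002  0.071]
```

Run:
```python
from h import *
a=snapshot("scene");b=snapshot("side")
np.savez("s0.npz",A=cloud(a),B=cloud(b),ia=a["frame"],ib=b["frame"])
f=lambda s,x0,x1,y0,y1:cv2.resize(s["frame"][y0:y1,x0:x1,::-1],(800,int(800*(y1-y0)/(x1-x0))))
cv2.imwrite("pics/c.png",cv2.resize(np.vstack([f(a,155,395,180,325),f(b,185,425,175,320)]),None,fx=.6,fy=.6))
A=np.vstack([cloud(a).reshape(-1,3),cloud(b).reshape(-1,3)])
A=A[(A[:,0]>.38)&(A[:,0]<.8)&(abs(A[:,1])<.42)&(A[:,2]>-.01)&(A[:,2]<.2)]
# top-down height map, 1.25mm
r=1.25e-3;H=np.zeros((336,672),np.uint8)
i=((.8-A[:,0])/r).astype(int);j=((.42-A[:,1])/r).astype(int)
np.maximum.at(H,(i.clip(0,335),j.clip(0,671)),(A[:,2]*2500).clip(0,255).astype(np.uint8))
H=cv2.dilate(H,np.ones((3,3)))
cv2.imwrite("pics/d.png",cv2.applyColorMap(H,cv2.COLORMAP_TURBO))
```

```text
(no output)
```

View pics/c.png

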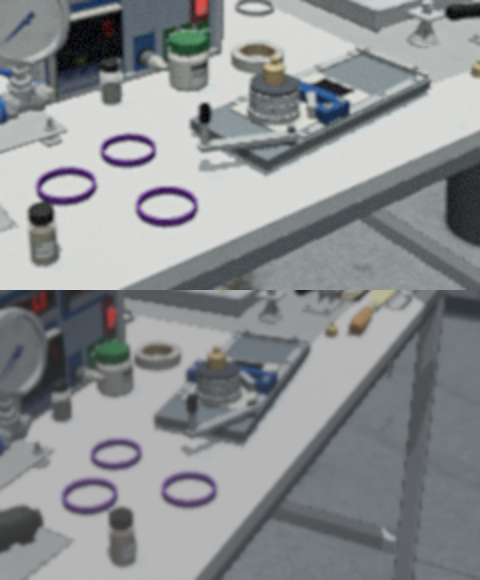

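View pics/d.png

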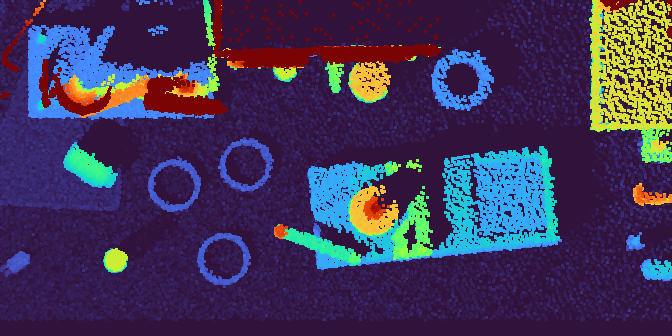

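Run:
```python
from h import *
d=np.load("s0.npz")
for k in "AB":
    P=d[k].reshape(-1,3);P=P[(P[:,0]>.44)&(P[:,0]<.64)&(P[:,1]>-.3)&(P[:,1]<.06)]
    Q=P[(P[:,2]>.016)&(P[:,2]<.027)]
    Q=Q[~((Q[:,1]>.035)&(Q[:,0]<.535))]
    c,s,a=cv2.minAreaRect((Q[:,:2]*1000).astype(np.float32));print(k,c,s,a)
    print(" heights",[(y,round(float(np.median(q[:,2])),4)) for y in(-.13,-.17,-.2,-.23) for q in [Q[(abs(Q[:,1]-y)<.01)&(abs(Q[:,0]-.54)<.02)]] if len(q)])
    T=P[P[:,2]>.0745];print(" weight",np.round(np.median(T[(T[:,1]<0)],0),4),"pin",np.round(np.median(T[T[:,1]>.04],0),4),np.round(T[:,2].max(),4))
    C=P[(P[:,2]>.06)&(P[:,2]<.073)&(P[:,1]<0.02)];print(" cap",np.round((C.min(0)+C.max(0))/2,4))
s=monitor.get_state();w=snapshot("wrist");print(np.round(w["hand_eye"],3),w["fx"])
```

```text
A (542.4744873046875, -122.13417053222656) (127.95784759521484, 302.2129821777344) 5.481512069702148
 heights [(-0.13, 0.0267), (-0.17, 0.026), (-0.2, 0.0216), (-0.23, 0.022)]
 weight [ 0.5363 -0.0453  0.0847] pin [nan nan nan] 0.0966
 cap [ 0.536  -0.047   0.0665]
B (542.7552490234375, -121.52363586425781) (125.04961395263672, 301.43841552734375) 6.071111679077148
 heights [(-0.17, 0.0263), (-0.2, 0.0234), (-0.23, 0.0236)]
 weight [ 0.5384 -0.0456  0.0849] pin [nan nan nan] 0.098
 cap [ 0.5385 -0.0482  0.0666]
[[ 0.    -0.955 -0.296  0.077]
 [ 1.     0.001 -0.     0.   ]
 [ 0.001 -0.296  0.955 -0.082]
 [ 0.     0.     0.     1.   ]] 308.4875751636451
  return _methods._mean(a, axis=axis, dtype=dtype,
  ret = um.true_divide(
```

Run:
```python
from h import *
d=np.load("s0.npz");t=.101;c=np.array([.536,-.0573])
for k in "AB":
    W=d[k].reshape(-1,3);g=d["i"+k.lower()].reshape(-1,3).max(1)
    x=(W[:,:2]-c)@np.array([[np.cos(t),-np.sin(t)],[np.sin(t),np.cos(t)]])*1000
    for y in range(-205,-55,10):
        m=(abs(x[:,0])<20)&(abs(x[:,1]-y)<5)&(W[:,2]>.015)&(W[:,2]<.033)
        if m.any(): print(k,y,m.sum(),int(np.median(g[m])),round(float(np.median(W[m,2])),4))
```

```text
A -205 61 136 0.0252
A -195 24 151 0.0218
A -185 24 150 0.0216
A -175 24 150 0.0219
A -165 28 150 0.0217
A -155 23 151 0.0215
A -145 27 150 0.0216
A -135 25 151 0.0219
A -125 24 158 0.0221
A -115 14 164 0.026
A -105 20 60 0.0266
A -95 32 36 0.0271
A -85 25 63 0.0271
A -75 2 114 0.0281
B -205 34 110 0.026
B -195 20 122 0.0239
B -185 15 124 0.0241
B -175 19 125 0.0232
B -165 16 125 0.0236
B -155 20 125 0.0237
B -145 14 125 0.0232
B -135 20 126 0.0236
B -125 9 125 0.0237
B -115 8 120 0.0278
B -105 19 92 0.0283
B -95 14 67 0.0289
B -85 2 81 0.0293
```

Request:
carry_out --motion '[0,0,0,0,0,-0.154,0,0,0,0,0,-0.154,0,0,0,0,0,-0.154,0,0,0,0,0,-0.154,0,0,0,0,0,-0.154,0,0,0,0,0,-0.154,0,0,0,0,0,-0.154,0,0,0,0,0,-0.154]' --hand 0 --grip_force 20

```text
clock: 2.65
tool_pos: [0.2666, -0.5654, 0.3027]
eef_rot: [0.668, 0.744, -0.0, 0.0]
contact_force: [0.3, -0.7, 0.3]
opening: 0.117
```

```bash
cat >> h.py <<'E'
def go(x,y,z,yaw=None):
    s=monitor.get_state();r=R.from_quat(s["eef_rot"]);p=np.array(s["tool_pos"])
    X=r.as_matrix()[:,0];cur=np.arctan2(X[1],X[0])
    print("t %.2f"%s["clock"],"pos",p.round(4),"yaw %.4f"%cur,"tilt",r.as_matrix()[:2,2].round(4),"F",np.round(s["contact_force"],2),"open %.3f"%s["opening"])
    print("d tool cm",(r.inv().apply(np.array([x,y,z])-p)*100).round(2))
    if yaw is not None:
        # rotvec to vertical tool with the given yaw
        T=R.from_matrix(np.array([[np.cos(yaw),np.sin(yaw),0],[np.sin(yaw),-np.cos(yaw),0],[0,0,-1]]).astype(float))
        print("rot",(r.inv()*T).as_rotvec().round(4))
    print("q",np.round(s["q"],2))
E
python3 -c "
from h import *
go(.5456,-.1518,.23,1.672)"
```

```text
t 2.65 pos [ 0.2666 -0.5654  0.3027] yaw 1.6777 tilt [-0.0001 -0.0002] F [ 0.34 -0.71  0.29] open 0.117
d tool cm [38.14 32.16  7.26]
rot [-0.0001  0.0002  0.0057]
q [ 1.35  0.73 -0.54  1.55  0.43  0.98  0.78]
```

Request:
carry_out --motion '[4.6,3.9,0.8,0,0,0,4.6,3.9,0.8,0,0,0,4.6,3.9,0.8,0,0,0,4.6,3.9,0.8,0,0,0,4.6,3.9,0.8,0,0,0,4.6,3.9,0.8,0,0,0,4.6,3.9,0.8,0,0,0,4.6,3.9,0.8,0,0,0]'

```text
clock: 3.65
tool_pos: [0.5407, -0.166, 0.2386]
eef_rot: [0.67, 0.742, -0.0, 0.0]
contact_force: [1.2, -0.8, -0.1]
opening: 0.005
```

```bash
python3 -c "
from h import *
go(.5456,-.1518,.13,1.672)
s=monitor.get_state();w=snapshot('wrist');save(w,'w1');np.savez('w1.npz',W=cloud(w,s),f=w['frame'])
go(.5456,-.1518,.13,1.672)
"
```

```text
t 3.65 pos [ 0.5407 -0.166   0.2386] yaw 1.6725 tilt [ 0.0006 -0.0006] F [ 1.23 -0.76 -0.07] open 0.005
d tool cm [ 1.37  0.62 10.86]
rot [0.0005 0.0007 0.0005]
q [ 0.47  0.72 -0.44  1.8   0.44  0.71 -0.11]
t 3.70 pos [ 0.546  -0.155   0.2386] yaw 1.6850 tilt [0.007  0.0086] F [5.03 5.59 0.38] open 0.004
d tool cm [ 0.24 -0.09 10.86]
rot [ 0.0079 -0.0078  0.013 ]
q [ 0.46  0.73 -0.45  1.8   0.44  0.71 -0.11]
```

View pics/w1.png

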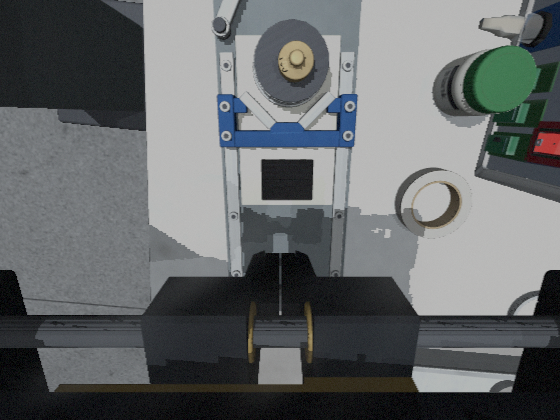

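Request:
carry_out --motion '[0,0,0,0,0,0,0,0,0,0,0,0,0,0,0,0,0,0]'

```text
clock: 4.08
tool_pos: [0.5387, -0.1694, 0.2388]
eef_rot: [0.671, 0.741, -0.001, 0.0]
contact_force: [-0.2, -0.3, -0.6]
opening: 0.004
```

```bash
python3 -c "
from h import *
s=monitor.get_state();w=snapshot('wrist');W=cloud(w,s);np.savez('w2.npz',W=W,f=w['frame'])
f=w['frame'].astype(int);g=f.max(2);sub=np.zeros(g.shape,bool);sub[148:215,245:335]=1
pad=(g<60)&sub;n,l,st,c=cv2.connectedComponentsWithStats(pad.astype(np.uint8));i=1+st[1:,4].argmax();m=l==i
P=W[m];print('pad',st[i],np.nanmedian(P,0),(np.nanmin(P,0)+np.nanmax(P,0))/2)
print(cv2.minAreaRect((P[~np.isnan(P[:,0])][:,:2]*1000).astype(np.float32)))
b=(f[:,:,2]>f[:,:,0]+60)&(np.indices(g.shape)[1]<370)&(np.indices(g.shape)[1]>200)
P=W[b];P=P[P[:,2]>.03];print('fence',cv2.minAreaRect((P[:,:2]*1000).astype(np.float32)),np.nanmedian(P,0))
B=W[190:205,265:310].reshape(-1,3);print('setter z',np.nanmedian(B,0))
B=W[225:240,255:265].reshape(-1,3);print('track z',np.nanmedian(B,0))
K=W[:60,180:260].reshape(-1,3);K=K[K[:,2]>.07];print('pin',np.nanmedian(K,0),len(K))
T=W.reshape(-1,3);T=T[(T[:,2]>.085)&(T[:,2]<.11)&(T[:,1]<0)&(T[:,1]>-.1)&(abs(T[:,0]-.54)<.05)];print('weight',np.median(T,0),T[:,2].max())
go(.5456,-.1518,.13,1.672)
"
```

```text
pad [ 264  156   52   41 2025] [ 0.54552928 -0.14674789  0.0271446 ] [ 0.54562673 -0.14743526  0.02712393]
((545.568115234375, -147.8334503173828), (48.80988693237305, 39.30381393432617), 5.435941696166992)
fence ((539.537109375, -93.28009033203125), (117.49545288085938, 42.83091735839844), 5.795104026794434) [ 0.54066456 -0.10322192  0.04313401]
setter z [ 0.54557429 -0.16863134  0.02624721]
track z [ 0.52148224 -0.20966212  0.0219032 ]
pin [nan nan nan] 0
weight [ 0.5395697  -0.05246345  0.08626561] 0.09778092711991418
t 4.12 pos [ 0.5388 -0.1692  0.2388] yaw 1.6699 tilt [-0.0003 -0.0009] F [-0.71  0.42 -0.13] open 0.005
d tool cm [ 1.68  0.85 10.88]
rot [-0.0004  0.0009 -0.0021]
q [ 0.48  0.72 -0.44  1.81  0.44  0.71 -0.11]
  return np.nanmean(a, axis, out=out, keepdims=keepdims)
```

Request:
carry_out --motion '[0.93,0.42,2,0,0,0,0.93,0.42,3,0,0,0,0,0,3,0,0,0,0,0,3,0,0,0,0,0,1.6,0,0,0,0,0,0.5,0,0,0,0,0,0,0,0,0,0,0,0,0,0,0]'

```text
clock: 5.12
tool_pos: [0.5466, -0.1482, 0.1087]
eef_rot: [0.67, 0.742, 0.0, 0.001]
contact_force: [-0.3, -0.6, -0.3]
opening: 0.003
```

```bash
python3 -c "
from h import *
go(.546,-.150,.0912,1.672)
"
```

```text
t 5.12 pos [ 0.5466 -0.1482  0.1087] yaw 1.6725 tilt [ 0.0018 -0.0003] F [-0.27 -0.56 -0.28] open 0.003
d tool cm [-0.17 -0.08  1.75]
rot [0.0018 0.0005 0.0005]
q [ 0.35  0.92 -0.29  1.87  0.57  0.44 -0.25]
```

Request:
carry_out --motion '[-0.1,0,0.25,0,0,0,-0.1,0,0.25,0,0,0,0,0,0.25,0,0,0,0,0,0.12,0,0,0,0,0,0.12,0,0,0,0,0,0.12,0,0,0,0,0,0.12,0,0,0]'

```text
clock: 6.0
tool_pos: [0.5463, -0.15, 0.0954]
eef_rot: [0.67, 0.742, 0.0, 0.0]
contact_force: [-0.5, -0.0, -0.5]
opening: 0.004
```

Request:
carry_out --motion '[0,0,0.1,0,0,0,0,0,0.1,0,0,0,0,0,0.1,0,0,0]'

```text
clock: 6.38
tool_pos: [0.5463, -0.1501, 0.0924]
eef_rot: [0.67, 0.742, -0.0, 0.0]
contact_force: [0.2, 0.3, 0.4]
opening: 0.003
```

Request:
carry_out --motion '[0,0,0.1,0,0,0,0,0,0.08,0,0,0]'

```text
clock: 6.62
tool_pos: [0.5462, -0.15, 0.0919]
eef_rot: [0.67, 0.742, -0.0, 0.0]
contact_force: [-3.4, 0.7, 17.3]
opening: 0.006
```

Request:
carry_out --motion '[0,0,0,0,0,0]'

```text
clock: 6.75
tool_pos: [0.5463, -0.15, 0.0919]
eef_rot: [0.67, 0.742, -0.0, 0.0]
contact_force: [-3.6, 0.8, 11.6]
opening: 0.006
```

Request:
carry_out --motion '[0,0,0.04,0,0,0,-0.1,0,0,0,0,0,-0.2,0,0,0,0,0]'

```text
clock: 7.12
tool_pos: [0.5466, -0.1506, 0.0919]
eef_rot: [0.669, 0.743, 0.001, -0.0]
contact_force: [-2.8, 5.9, 15.8]
opening: 0.008
```

Request:
carry_out --motion '[-0.2,0,0.01,0,0,0,-0.2,0,0,0,0,0]'

```text
clock: 7.38
tool_pos: [0.5475, -0.1533, 0.0919]
eef_rot: [0.669, 0.743, 0.002, -0.001]
contact_force: [-4.0, 7.7, 16.6]
opening: 0.005
```

Request:
carry_out --motion '[-0.2,0,0,0,0,0,-0.2,0,0,0,0,0,-0.2,0,0,0,0,0,-0.2,0,0,0,0,0]'

```text
clock: 7.88
tool_pos: [0.5482, -0.16, 0.0919]
eef_rot: [0.669, 0.744, 0.003, -0.001]
contact_force: [-3.3, 9.8, 18.0]
opening: 0.004
```

```bash
python3 -c "
from h import *
go(.5456,-.2,.0912,1.672)
w=snapshot('wrist');a=snapshot('scene')
f=lambda s,x0,x1,y0,y1:cv2.resize(s['frame'][y0:y1,x0:x1,::-1],(560,int(560*(y1-y0)/(x1-x0))))
cv2.imwrite('pics/e.png',cv2.resize(np.vstack([f(w,0,560,0,420),f(a,235,395,190,280)]),None,fx=.8,fy=.8))
"
```

```text
t 7.88 pos [ 0.5482 -0.16    0.0919] yaw 1.6770 tilt [0.0015 0.0058] F [-3.33  9.83 18.01] open 0.004
d tool cm [-3.95 -0.69  0.05]
rot [ 0.0021 -0.0056  0.005 ]
q [ 0.37  0.95 -0.29  1.85  0.59  0.42 -0.24]
```

View pics/e.png

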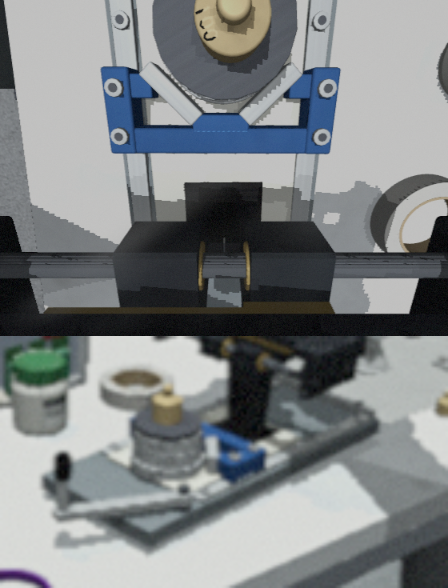

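Request:
carry_out --motion '[-0.2,0,0,0,0,0,-0.2,0,0,0,0,0,-0.2,0,0,0,0,0,-0.2,0,0,0,0,0]'

```text
clock: 8.48
tool_pos: [0.549, -0.1677, 0.0919]
eef_rot: [0.669, 0.744, 0.003, -0.002]
contact_force: [-4.5, 9.1, 16.5]
opening: 0.005
```

Request:
carry_out --motion '[-0.2,0,0,0,0,0,-0.2,0,0,0,0,0,-0.2,0,0,0,0,0,-0.2,0,0,0,0,0,-0.2,0,0,0,0,0,-0.2,0,0,0,0,0]'

```text
clock: 9.22
tool_pos: [0.5503, -0.1795, 0.0919]
eef_rot: [0.669, 0.744, 0.003, -0.002]
contact_force: [-4.3, 9.7, 17.4]
opening: 0.004
```

```bash
cat >> h.py <<'E'
def col():
    a=snapshot("scene");P=cloud(a).reshape(-1,3)
    P=P[(abs(P[:,0]-.536)<.045)&(abs(P[:,1]+.055)<.045)]
    C=P[(P[:,2]>.045)&(P[:,2]<.073)];T=P[P[:,2]>.076]
    print("cap",np.round((C.min(0)+C.max(0))/2,4),"weight",np.round(np.median(T,0),4),"top",np.round(np.sort(T[:,2])[-5:],4))
E
python3 -c "
from h import *
col();go(.555,-.2397,.0912,1.672)"
```

```text
cap [ 0.534  -0.0559  0.0588] weight [ 0.5352 -0.0549  0.0844] top [0.0955 0.0959 0.0962 0.0962 0.0969]
t 9.28 pos [ 0.5503 -0.1799  0.0919] yaw 1.6766 tilt [0.0014 0.0059] F [-4.2   8.86 16.56] open 0.006
d tool cm [-6.   -0.16  0.04]
rot [ 0.002  -0.0057  0.0046]
q [ 0.41  0.96 -0.3   1.83  0.59  0.44 -0.2 ]
```

Request:
carry_out --motion '[-0.2,0,0,0,0,0,-0.2,0,0,0,0,0,-0.2,0,0,0,0,0,-0.2,0,0,0,0,0,-0.2,0,0,0,0,0,-0.2,0,0,0,0,0,-0.2,0,0,0,0,0,-0.2,0,0,0,0,0]'

```text
clock: 10.28
tool_pos: [0.5521, -0.1966, 0.0919]
eef_rot: [0.669, 0.743, 0.002, -0.001]
contact_force: [-3.9, 7.3, 15.8]
opening: 0.005
```

Request:
carry_out --motion '[-0.2,0,0,0,0,0,-0.2,0,0,0,0,0,-0.2,0,0,0,0,0,-0.2,0,0,0,0,0,-0.2,0,0,0,0,0,-0.2,0,0,0,0,0,-0.2,0,0,0,0,0,-0.2,0,0,0,0,0]'

```text
clock: 11.28
tool_pos: [0.5538, -0.2131, 0.0919]
eef_rot: [0.669, 0.743, 0.002, -0.001]
contact_force: [-3.3, 6.6, 16.0]
opening: 0.003
```

```bash
python3 -c "
from h import *
col();go(.555,-.2397,.0912,1.672)"
```

```text
cap [ 0.535 -0.052  0.059] weight [ 0.5353 -0.0479  0.0817] top [0.0919 0.0924 0.093  0.0935 0.0936]
t 11.32 pos [ 0.5538 -0.2136  0.0919] yaw 1.6750 tilt [0.0017 0.0034] F [-4.1   6.99 15.59] open 0.010
d tool cm [-2.61 -0.15  0.06]
rot [ 0.0021 -0.0032  0.003 ]
q [ 0.48  0.97 -0.32  1.78  0.59  0.48 -0.14]
```

Request:
carry_out --motion '[-0.2,0,0,0,0,0,-0.2,0,0,0,0,0,-0.2,0,0,0,0,0,-0.2,0,0,0,0,0]'

```text
clock: 11.82
tool_pos: [0.5547, -0.2219, 0.0919]
eef_rot: [0.669, 0.743, 0.002, -0.0]
contact_force: [-3.8, 4.9, 15.1]
opening: 0.005
```

```bash
python3 -c "
from h import *
col();go(.555,-.2397,.0912,1.672)"
```

```text
cap [ 0.5352 -0.0573  0.0589] weight [ 0.5358 -0.0522  0.0796] top [0.0887 0.0896 0.0897 0.09   0.0902]
t 11.88 pos [ 0.5547 -0.2223  0.0919] yaw 1.6745 tilt [0.0018 0.0024] F [-2.63  4.17 14.55] open 0.002
d tool cm [-1.74 -0.15  0.07]
rot [ 0.0021 -0.0022  0.0025]
q [ 0.49  0.97 -0.33  1.77  0.59  0.5  -0.13]
```

Request:
carry_out --motion '[-0.2,0,0.01,0,0,0,-0.2,0,0,0,0,0,-0.2,0,0,0,0,0,-0.2,0,0,0,0,0,-0.2,0,0,0,0,0,-0.2,0,0,0,0,0]'

```text
clock: 12.62
tool_pos: [0.5559, -0.2338, 0.0919]
eef_rot: [0.669, 0.743, 0.002, -0.0]
contact_force: [-3.8, 5.9, 15.0]
opening: 0.004
```

Request:
carry_out --motion '[-0.1,0,0,0,0,0,-0.1,0,0,0,0,0]'

```text
clock: 12.88
tool_pos: [0.5561, -0.2358, 0.0919]
eef_rot: [0.669, 0.743, 0.002, -0.0]
contact_force: [-3.4, 5.6, 15.8]
opening: 0.008
```

Request:
carry_out --motion '[-0.1,0,0,0,0,0,-0.1,0,0,0,0,0]'

```text
clock: 13.12
tool_pos: [0.5563, -0.2378, 0.0919]
eef_rot: [0.669, 0.743, 0.002, -0.0]
contact_force: [-2.6, 5.3, 14.8]
opening: 0.002
```

Request:
carry_out --motion '[-0.1,0,0,0,0,0,-0.1,0,0,0,0,0]'

```text
clock: 13.38
tool_pos: [0.5566, -0.2397, 0.092]
eef_rot: [0.669, 0.743, 0.002, -0.0]
contact_force: [-3.1, 5.9, 15.6]
opening: 0.009
```

Request:
carry_out --motion '[-0.1,0,0,0,0,0,-0.1,0,0,0,0,0]'

```text
clock: 13.62
tool_pos: [0.5567, -0.2417, 0.0919]
eef_rot: [0.669, 0.743, 0.002, -0.0]
contact_force: [-2.8, 6.9, 14.9]
opening: 0.003
```

Request:
carry_out --motion '[-0.1,0,0,0,0,0,-0.1,0,0,0,0,0]'

```text
clock: 13.88
tool_pos: [0.5568, -0.242, 0.0919]
eef_rot: [0.669, 0.743, 0.002, -0.001]
contact_force: [-4.3, 10.1, 17.5]
opening: 0.005
```

```bash
python3 -c "
from h import *
go(.555,-.2397,.0912,1.672)
w=snapshot('wrist');save(w,'w3')
a=snapshot('scene')
f=lambda s,x0,x1,y0,y1:cv2.resize(s['frame'][y0:y1,x0:x1,::-1],(560,int(560*(y1-y0)/(x1-x0))))
cv2.imwrite('pics/g.png',cv2.resize(np.vstack([f(w,0,560,0,420),f(a,235,395,190,280)]),None,fx=.8,fy=.8))
"
```

```text
t 13.88 pos [ 0.5568 -0.242   0.0919] yaw 1.6756 tilt [0.0011 0.0052] F [-4.33 10.07 17.46] open 0.005
d tool cm [ 0.25 -0.16  0.07]
rot [ 0.0017 -0.0051  0.0036]
q [ 0.53  0.98 -0.35  1.74  0.59  0.52 -0.09]
```

View pics/g.png

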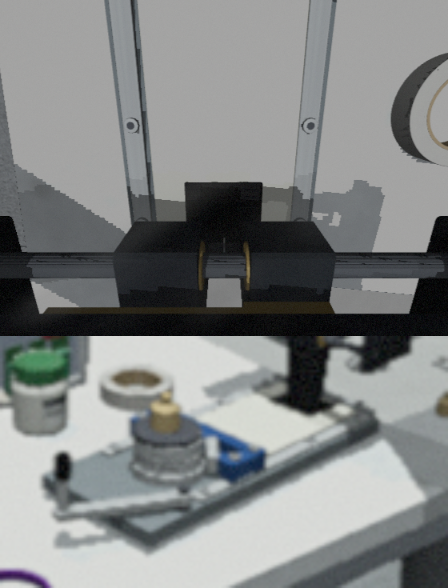

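Request:
carry_out --motion '[0.1,0,0,0,0,0,0,0,-0.1,0,0,0,0,0,-0.2,0,0,0,0,0,-2,0,0,0,0,0,-4,0,0,0,0,0,-4,0,0,0,0,0,-3,0,0,0,0,0,0,0,0,0]'

```text
clock: 14.98
tool_pos: [0.5574, -0.2464, 0.2265]
eef_rot: [0.671, 0.742, 0.001, 0.003]
contact_force: [0.4, 1.2, 0.0]
opening: 0.004
```

```bash
python3 -c "
from h import *
go(.54,-.13,.24,1.672)
"
```

```text
t 14.97 pos [ 0.5574 -0.2464  0.2265] yaw 1.6718 tilt [ 0.0057 -0.0023] F [0.38 1.16 0.04] open 0.004
d tool cm [11.75 -0.55 -1.39]
rot [ 0.0054  0.0028 -0.0002]
q [ 0.6   0.79 -0.46  1.68  0.47  0.77  0.01]
```

Request:
carry_out --motion '[3,0,-0.5,0,0,0,4,0,-1,0,0,0,4,0,-1,0,0,0,3,0,0,0,0,0,0,0,0,0,0,0,0,0,0,0,0,0,0,0,0,0,0,0]'

```text
clock: 15.85
tool_pos: [0.5416, -0.1081, 0.2476]
eef_rot: [0.671, 0.741, -0.001, 0.0]
contact_force: [-0.6, 0.9, -0.0]
opening: 0.004
```

```bash
python3 -c "
from h import *
go(.54,-.13,.24,1.672)
s=monitor.get_state();w=snapshot('wrist');save(w,'w4');np.savez('w4.npz',W=cloud(w,s),f=w['frame'])
"
```

```text
t 15.85 pos [ 0.5416 -0.1081  0.2476] yaw 1.6701 tilt [-0.0006 -0.001 ] F [-0.57  0.93 -0.04] open 0.004
d tool cm [-2.16 -0.38  0.76]
rot [-0.0007  0.0009 -0.0019]
q [ 0.38  0.7  -0.45  1.83  0.45  0.71 -0.22]
```

View pics/w4.png

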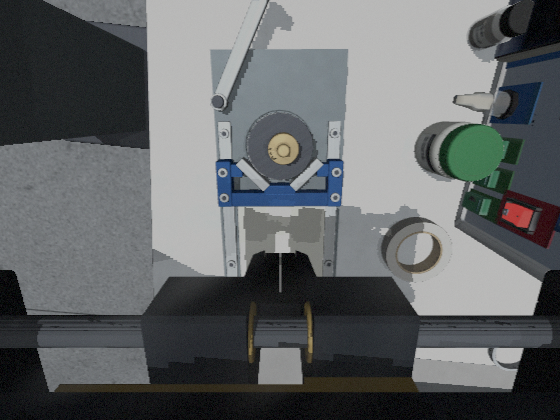

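Run:
```python
from h import *
d=np.load("w4.npz");W=d["W"]
b=W[5:105,205:275].reshape(-1,3);b=b[(b[:,2]>.029)&(b[:,2]<.06)]
c,s,a=cv2.minAreaRect((b[:,:2]*1000).astype(np.float32));print("bar",c,s,a,np.median(b[:,2]))
print("pivot",np.nanmedian(W[98:104,216:223].reshape(-1,3),0))
P=W.reshape(-1,3);P=P[(abs(P[:,0]-.536)<.04)&(abs(P[:,1]+.055)<.045)]
C=P[(P[:,2]>.055)&(P[:,2]<.067)];T=P[P[:,2]>.073]
print("cap",cv2.minEnclosingCircle((C[:,:2]*1000).astype(np.float32)),np.median(C[:,2]),"weight",cv2.minEnclosingCircle((T[:,:2]*1000).astype(np.float32)),T[:,2].max())
a=snapshot("scene");e=snapshot("side")
for s in(a,e):
    P=cloud(s).reshape(-1,3);P=P[(abs(P[:,0]-.515)<.04)&(abs(P[:,1]-.07)<.03)]
    for lo,hi in((.045,.06),(.06,.09)):
        Q=P[(P[:,2]>lo)&(P[:,2]<hi)];print("pin",len(Q),(Q.min(0)+Q.max(0))/2,np.median(Q,0),Q[:,2].max())
c=np.array([.536,-.0573])
t=.101;M=np.array([[np.cos(t),-np.sin(t)],[np.sin(t),np.cos(t)]])
print("pivot th",c+M@[-.0545,.04],"shut pin",c+M@[.0435,.04])
```

```text
bar (492.4101257324219, 13.501354217529297) (93.36839294433594, 14.421955108642578) 68.65644073486328 0.03592676866348689
pivot [ 0.47950211 -0.02451032  0.04185581]
cap ((536.1492309570312, -57.94332504272461), 28.686687469482422) 0.059916652260881303 weight ((535.7178344726562, -85.24665832519531), 40.887149810791016) 0.2874242093715135
pin 26 [0.50952408 0.07055629 0.05252523] [0.50868998 0.07110802 0.05264834] 0.05990177958699419
pin 66 [0.51054087 0.0704915  0.07266822] [0.50818327 0.07131946 0.07499091] 0.08455087435064329
pin 20 [0.51146078 0.0702095  0.05245131] [0.51021987 0.07113433 0.05265979] 0.0592559939564412
pin 61 [0.51137304 0.0672037  0.07318182] [0.5101     0.0710772  0.07471564] 0.08623420571266029
pivot th [ 0.47774461 -0.02299899] shut pin [ 0.57524518 -0.01311781]
```

Request:
carry_out --motion '[4.5,-0.3,0,0,0,0,4.5,-0.3,0,0,0,0,4.5,-0.3,0,0,0,0,4.4,-0.3,0,0,0,0,0,0,0,0,0,0.16,0,0,0,0,0,0.16,0,0,0,0,0,0.16,0,0,0,0,0,0.16]' --hand 5

```text
clock: 17.0
tool_pos: [0.5118, 0.0703, 0.248]
eef_rot: [0.871, 0.491, 0.0, 0.0]
contact_force: [-0.4, -0.7, -0.4]
opening: 0.566
```

Request:
carry_out --motion '[0,0,2,0,0,0.143,0,0,2,0,0,0,0,0,0,0,0,0,0,0,0,0,0,0]'

```text
clock: 17.5
tool_pos: [0.512, 0.0705, 0.2085]
eef_rot: [0.903, 0.43, 0.0, 0.0]
contact_force: [-0.2, 0.9, 1.3]
opening: 0.565
```

Run:
```python
from h import *
go(.512,.069,.112,.887)
s=monitor.get_state();w=snapshot("wrist");save(w,"w5")
W=cloud(w,s);P=W.reshape(-1,3);g=w["frame"].reshape(-1,3)
m=(abs(P[:,0]-.512)<.03)&(abs(P[:,1]-.069)<.03)&(P[:,2]>.06)&(P[:,2]<.095);Q=P[m]
if len(Q): print(len(Q),(Q.min(0)+Q.max(0))/2,np.median(Q,0),Q.max(0)-Q.min(0))
```

```text
t 17.50 pos [0.512  0.0705 0.2085] yaw 0.8896 tilt [0.0008 0.0002] F [-0.23  0.94  1.27] open 0.565
d tool cm [-0.12  0.09  9.65]
rot [ 0.0005 -0.0007  0.0026]
q [-0.12  0.7  -0.17  1.98  0.23  0.48 -1.14]
361 [0.51180625 0.06712726 0.07565671] [0.51347441 0.06898386 0.08253618] [0.01356652 0.01331255 0.01975511]
```

View pics/w5.png

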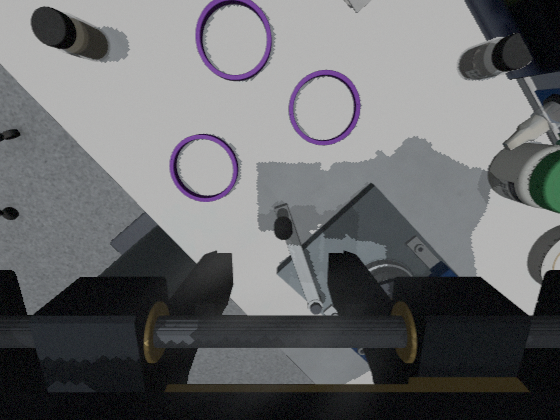

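Request:
carry_out --motion '[-0.2,0.2,1,0,0,0,0,0,2,0,0,0,0,0,2,0,0,0,0,0,2,0,0,0,0,0,1.6,0,0,0,0,0,1,0,0,0,0,0,0,0,0,0,0,0,0,0,0,0]'

```text
clock: 18.55
tool_pos: [0.5122, 0.0678, 0.1124]
eef_rot: [0.903, 0.43, 0.0, 0.0]
contact_force: [0.6, 0.1, 0.5]
opening: 0.564
```

Request:
carry_out --motion '[0,0,0,0,0,0,0,0,0,0,0,0,0,0,0,0,0,0,0,0,0,0,0,0,0,0,0,0,0,0]' --hand 0 --grip_force 6

```text
clock: 19.18
tool_pos: [0.5119, 0.0677, 0.1121]
eef_rot: [0.903, 0.43, 0.0, 0.0]
contact_force: [0.6, -0.0, 0.0]
opening: 0.108
```

Run:
```python
from h import *
go(.5125,.0675,.112,.887)
t=.101;c=np.array([.5361,-.0576]);M=np.array([[np.cos(t),-np.sin(t)],[np.sin(t),np.cos(t)]])
piv=c+M@[-.0545,.04]
s=monitor.get_state();p=np.array(s["tool_pos"][:2]);v=p-piv
print("piv",piv,"r",np.linalg.norm(v),"theta",1.15-(np.arctan2(v[1],v[0])-t))
a0=np.arctan2(v[1],v[0]);A=np.linspace(a0,t-.02,17)   # arc
Q=piv+.098*np.c_[np.cos(A),np.sin(A)]
yaw=.8896;D=np.diff(np.r_[[p],Q[1:]],axis=0)
print(np.c_[D@[np.cos(yaw),np.sin(yaw)],D@[np.sin(yaw),-np.cos(yaw)]].round(4)*100)
```

```text
t 19.18 pos [0.5119 0.0677 0.1121] yaw 0.8897 tilt [ 0.0001 -0.0001] F [ 0.59 -0.    0.04] open 0.108
d tool cm [0.02 0.06 0.01]
rot [0.0002 0.     0.0027]
q [-0.17  0.87 -0.09  2.02  0.28  0.26 -1.17]
piv [ 0.47784461 -0.02329899] r 0.09718171160106302 theta 0.0387632964190463
[[ 0.27  0.64]
 [ 0.15  0.68]
 [ 0.1   0.69]
 [ 0.05  0.69]
 [ 0.    0.69]
 [-0.05  0.69]
 [-0.09  0.69]
 [-0.14  0.68]
 [-0.19  0.67]
 [-0.24  0.65]
 [-0.28  0.63]
 [-0.33  0.61]
 [-0.37  0.59]
 [-0.41  0.56]
 [-0.45  0.53]
 [-0.48  0.5 ]]
```

Request:
carry_out --motion '[0.2,0.64,0,0,0,0,0.15,0.68,0,0,0,0,0.1,0.69,0,0,0,0,0.05,0.69,0,0,0,0,0,0.69,0,0,0,0,-0.05,0.69,0,0,0,0,-0.09,0.69,0,0,0,0,-0.14,0.68,0,0,0,0]'

```text
clock: 20.18
tool_pos: [0.5558, 0.0345, 0.112]
eef_rot: [0.903, 0.43, -0.0, 0.0]
contact_force: [-0.6, 1.6, 1.0]
opening: 0.109
```

```bash
cat >> h.py <<'E'
def keep():
    t=.101;piv=np.array([.4778,-.0233]);s=monitor.get_state();v=np.array(s["tool_pos"][:2])-piv
    print("r",np.linalg.norm(v),"theta",1.15-(np.arctan2(v[1],v[0])-t),"F",s["contact_force"],s["opening"],s["tool_pos"])
E
python3 -c "
from h import *
keep();col()"
```

```text
r 0.09708615186372835 theta 0.6129559565171693 F [-0.5700286   1.56745347  0.95395087] 0.10869893231532042 [0.55578565 0.03452698 0.11201077]
cap [ 0.5346 -0.0566  0.0589] weight [ 0.5295 -0.0195  0.3678] top [0.4223 0.4229 0.424  0.4246 0.4255]
```

Request:
carry_out --motion '[-0.19,0.67,0,0,0,0,-0.24,0.65,0,0,0,0,-0.28,0.63,0,0,0,0,-0.33,0.61,0,0,0,0,-0.37,0.59,0,0,0,0,-0.41,0.56,0,0,0,0,-0.4,0.48,0,0,0,0,0,0,0,0,0,0]'

```text
clock: 21.22
tool_pos: [0.5743, -0.0097, 0.112]
eef_rot: [0.903, 0.43, -0.0, 0.001]
contact_force: [0.3, -0.7, -0.4]
opening: 0.112
```

```bash
python3 -c "
from h import *
keep()"
```

```text
r 0.09744596076253573 theta 1.1113536963972572 F [ 0.30481105 -0.65403066 -0.37516707] 0.1115055670322891 [ 0.57429735 -0.00973622  0.11195499]
```

Push gently on until the stop is felt.

Request:
carry_out --motion '[-0.2,0.15,0,0,0,0,-0.2,0.15,0,0,0,0]'

```text
clock: 21.48
tool_pos: [0.5745, -0.013, 0.112]
eef_rot: [0.902, 0.431, 0.001, -0.0]
contact_force: [1.7, 1.2, -2.2]
opening: 0.11
```

Request:
carry_out --motion '[-0.15,0.15,0,0,0,0,0,0,0,0,0,0]'

```text
clock: 21.72
tool_pos: [0.5747, -0.0157, 0.112]
eef_rot: [0.903, 0.43, 0.0, 0.0]
contact_force: [2.1, 1.3, -2.9]
opening: 0.108
```

```bash
python3 -c "
from h import *
keep()"
```

```text
r 0.09721119068603343 theta 1.1725477024019537 F [ 2.13404396  1.25383917 -2.93524477] 0.10790118555191465 [ 0.57471219 -0.01568138  0.11204635]
```

Request:
carry_out --motion '[-0.15,0.12,0,0,0,0,0,0,0,0,0,0]'

```text
clock: 21.98
tool_pos: [0.5747, -0.016, 0.112]
eef_rot: [0.902, 0.431, 0.001, -0.001]
contact_force: [2.5, 4.5, -3.1]
opening: 0.111
```

```bash
python3 -c "
from h import *
keep()"
```

```text
r 0.09717745286736283 theta 1.1754611751513626 F [ 2.47512688  4.47834986 -3.12406312] 0.11057775453483369 [ 0.57470033 -0.01596631  0.11204352]
```

Request:
carry_out --motion '[0,0,0,0,0,0,0,0,0,0,0,0,0,0,0,0,0,0,0,0,0,0,0,0]' --hand 3.5

```text
clock: 22.48
tool_pos: [0.5741, -0.0178, 0.112]
eef_rot: [0.903, 0.43, -0.0, 0.0]
contact_force: [0.3, -0.2, 0.7]
opening: 0.397
```

Request:
carry_out --motion '[0,0,-1,0,0,0,0,0,-2,0,0,0,0,0,-3,0,0,0,0,0,-4,0,0,0,-3,0,-3,0,0,0,-5,0,0,0,0,0,-4,0,0,0,0,0,0,0,0,0,0,0]'

```text
clock: 23.48
tool_pos: [0.4962, -0.1141, 0.2426]
eef_rot: [0.904, 0.428, -0.002, 0.001]
contact_force: [1.4, 0.7, -0.7]
opening: 0.397
```

Request:
carry_out --motion '[0,0,0,0,0,0,0,0,0,0,0,0,0,0,0,0,0,0]'

```text
clock: 23.85
tool_pos: [0.4993, -0.1097, 0.242]
eef_rot: [0.902, 0.431, 0.0, -0.0]
contact_force: [-0.0, 1.0, -0.1]
opening: 0.397
```

Run:
```python
from h import *
go(.5,0,.2)
s=monitor.get_state();w=snapshot("wrist");a=snapshot("scene")
f=lambda s,x0,x1,y0,y1:cv2.resize(s['frame'][y0:y1,x0:x1,::-1],(560,int(560*(y1-y0)/(x1-x0))))
cv2.imwrite('pics/k.png',cv2.resize(np.vstack([f(w,0,560,0,420),f(a,235,395,190,280)]),None,fx=.8,fy=.8))
e=snapshot("side")
for n,W in (("wrist",cloud(w,s)),("scene",cloud(a)),("side",cloud(e))):
    P=W.reshape(-1,3);P=P[(abs(P[:,0]-.536)<.036)&(abs(P[:,1]+.057)<.032)]
    for k,lo,hi in(("cap",.05,.068),("weight",.073,.1)):
        Q=P[(P[:,2]>lo)&(P[:,2]<hi)]
        if len(Q):print(n,k,((Q.min(0)+Q.max(0))/2).round(4),(Q.max(0)-Q.min(0)).round(4))
t=.101;c=np.array([.5361,-.0576]);M=np.array([[np.cos(t),-np.sin(t)],[np.sin(t),np.cos(t)]])
for s in (a,e):
    W=cloud(s).reshape(-1,3);x=(W[:,:2]-c)@M*1000;z=W[:,2]
    m=(abs(x[:,0])<25)&(x[:,1]<-60)&(x[:,1]>-215)
    print([(y,int(np.median(s["frame"].reshape(-1,3)[mm].max(1))),round(float(np.median(z[mm])),4)) for y in range(-210,-60,8) for mm in [m&(abs(x[:,1]-y)<4)] if mm.any()])
    k=(z>.065)&(z<.09)&(x[:,0]>30)&(x[:,0]<60)&(x[:,1]>20)&(x[:,1]<70);print("pin jig",np.median(x[k],0),k.sum())
```

```text
t 23.85 pos [ 0.4993 -0.1097  0.242 ] yaw 0.8915 tilt [0.0005 0.0004] F [-0.04  0.98 -0.11] open 0.397
d tool cm [ 8.58 -6.84  4.21]
q [ 0.28  0.64 -0.25  1.97  0.28  0.57 -0.84]
wrist cap [ 0.5358 -0.0579  0.0575] [0.0578 0.0578 0.0098]
wrist weight [ 0.5387 -0.0566  0.0842] [0.0248 0.0245 0.0152]
scene cap [ 0.5359 -0.0554  0.0592] [0.0594 0.0578 0.0176]
scene weight [ 0.5381 -0.0549  0.0819] [0.0259 0.0262 0.0177]
side cap [ 0.5365 -0.0554  0.0589] [0.0564 0.0585 0.0175]
side weight [ 0.5388 -0.0522  0.0822] [0.0233 0.0218 0.0184]
[(-210, 112, 0.0294), (-202, 86, 0.0268), (-194, 47, 0.0271), (-186, 22, 0.0264), (-178, 27, 0.0272), (-170, 25, 0.0267), (-162, 100, 0.0262), (-154, 144, 0.0255), (-146, 144, 0.0259), (-138, 172, 0.0259), (-130, 145, 0.0255), (-122, 145, 0.0257), (-114, 144, 0.0257), (-106, 139, 0.0258), (-98, 138, 0.0254), (-90, 142, 0.0256), (-82, 127, 0.0263), (-74, 21, 0.28), (-66, 43, 0.2422)]
pin jig [40.03983341 43.33080664] 52
[(-210, 127, 0.0269), (-202, 126, -0.7959), (-194, 113, -0.3833), (-186, 99, -0.3834), (-178, 126, -0.7955), (-170, 125, -0.7961), (-162, 103, 0.0256), (-154, 127, -0.7955), (-146, 128, -0.7964), (-138, 127, -0.794), (-130, 127, -0.7951), (-122, 127, -0.7953), (-114, 126, -0.7955), (-106, 123, -0.7916), (-98, 113, 0.0271), (-90, 123, -0.7941), (-82, 127, -0.7971), (-74, 28, 0.279), (-66, 31, 0.2559)]
pin jig [42.16143532 42.81962192] 45
```

View pics/k.png

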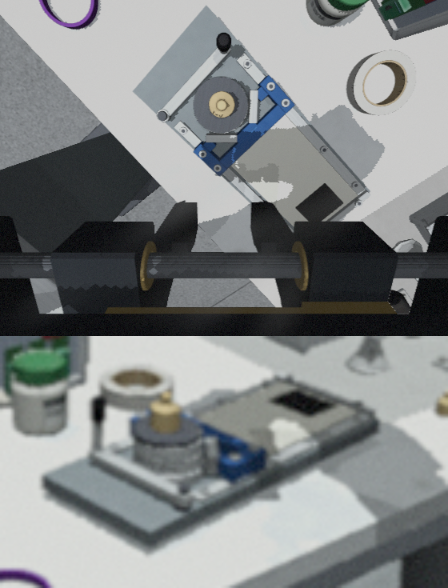

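```bash
python3 -c "
from plant import workorder;print(workorder.finish_job())"
```

```text
the job is handed in; nothing more can be done
None
```

I pressed the closed fingertips on the pad with about 12–18 N and drew the setter about 92 mm to the lip. I then gripped the keeper pin, swung the bar to its stop, let go, backed clear and handed the job in; no verdict was reported.

Last checks, at about 24 s on the clock:
- **Setter:** the middle of the pad is at about y = -181 mm in the jig frame, which is fully out. The arm stopped against the lip with the pull force rising.
- **Column:** the cap top is at 60 mm, as expected when seated, and the cap is centred within about 1 mm of my estimate of the seat. The brass weight stands upright, about 3 mm off the cap's centre (limit 8 mm).
- **Keeper:** I felt the stop at about 1.17 rad by my estimate. The scene and side cameras put the visible side of the pin about 3 mm short of its nominal place, which is within tolerance.
- **Force:** the highest reading at the wrist while pressing was about 21 N, sampled at the end of each move rather than continuously.
- **Surroundings:** I saw no bystander moved and felt no contact with the column. I did not re-measure the vial, jar or small weight at the end.

Two readings disagreed:
- **Height:** the scene, side and wrist cameras differed by 1–2 mm in height.
- **Tilt:** the column tilted briefly as the setter's rear edge passed under it, then settled upright.

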